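# Third hand: lid the plywood box and press it to the sprung fence

## Robot

A 7-joint arm with a two-finger parallel gripper is mounted at the origin on the work surface. World frame = base frame: x ahead of the robot, y to its left, z up, the work surface at z = 0. Lengths are in mm, angles in rad, forces in N, time in s.
With the tool pointing down it reaches from about 400 to 875 mm from the base axis. Payload 4.4 kg.
Tool frame: the origin (TCP) lies midway between the tips of the shut fingers; the grasp point (between the pads) lies ctrl.grip_depth behind it (ctrl.grip_depth is the distance from the TCP to the grasp point, in mm); z points along the fingers, y is the line along which they close (so a half turn about z gives the same grasp; the last joint's range is limited). The gripper opens to 85 mm and grips with 20 to 120 N. Pads are 22 mm wide; open, the fingers measure 114 mm over their backs; the gripper's body (76 mm by 85 mm) begins 54 mm behind the grasp point. The pads swing forward as they close: fully open they stand 13 mm farther back than shut.
Start: joints at [-1.214, 0.628, 0.038, 1.517, -0.027, 0.996, -0.02], TCP at [266.684, 592.788, 231.313] pointing down, gripper open.
Joint ranges: [-3.06, 3.06], [-0.37, 2.12], [-1.25, 1.32], [0.18, 2.47], [-1.1, 4.24], [0.23, 1.98], [-2.94, 2.94]. Speed limits (rad/s): [2.57, 2.57, 3.14, 3.14, 3.14, 3.14, 3.14].

## Interface

Orientations are given as [roll, pitch, yaw] about the fixed x, y, z axes, in that order (R = Rz(yaw) Ry(pitch) Rx(roll)).
In Python, from cell import ctrl gives the robot as it stands.
- The arm moves only by the tool carry_out, never from a script. Its argument "deltas" is one flat list of numbers, 7 for each row, row after row: the turn, a rotation vector about the tool's x, y, z in degrees, then the shift along the tool's x, y, z in m, then the closure, from -1 (fully open) to 1 (shut). In form: [wx, wy, wz, dx, dy, dz, claw, wx, wy, wz, dx, dy, dz, claw, ...]. A call has 1 to 12 rows; each row shifts and turns the commanded pose from where the row before left it, along the tool's axes as they then stand; what a row does not reach is not made up. A row lasts 1/8 s, in which the tool goes at most 62.5 mm and 10.7 degrees, less where a joint would pass 70% of its speed; a pose out of reach is approached as far as the arm can. A call with a gripper value outside its range is refused whole. The fingers move at their own pace and stop on an object; the grip force is fixed at half the most. Time passes only in rows, so rows that do not move let the fingers close. It gives the time, the measured TCP pose, the force, the opening and the grip force at its end, in the units of the state.
- ctrl.read_state(): the state, without advancing time (a new reading comes with each control period).
- ctrl.get_image(name): name is "scene" or "side" or "wrist"; returns the picture (400x640x3 uint8, red, green, blue); there is no depth.
- ctrl.calibration(name): a dict with "mtx" (3x3 intrinsics, pixels), "distortion" ([k1, k2, p1, p2, k3] as OpenCV has them; the pictures are not rectified), "R" (3x3) and "t" (3): a world point X has camera coordinates R X + t. Camera axes: x right, y down, z forward; pixel columns grow to the right and rows downward; lengths in mm; the calibration is good to about 2 mm. A picture is of the moment at which its call begins: read the wrist's pose just before it. calibration takes no time and is no camera call; for the wrist camera it gives the pose at the moment of the call.
- ctrl.finish_job(): hands the job in; it is judged then, once.
The state is a dict: "clock": time; "qpos": joint angles; "qd": joint speeds; "tau": joint torques, N m; "eef_pos": TCP position; "tool_rot": TCP orientation; "force": force on the tool from outside, world axes, zero at the start; "torque": the same for the moment, N m; "width": finger opening in mm; "gripper_force": force on a finger pad.
Only numpy, scipy, OpenCV 4.12 (cv2) and the standard library are available. Lean on these libraries where they do the work, as an engineer would, in place of code of your own. Each camera call takes 0.05 s, during which the arm holds its last target. There are 200 camera calls.

## Task

Put the loose lid on the open plywood box and press it down firmly until it sits level and fully home, then stand the box on the table with one short end squarely against the middle of the sprung fence plate and push until the fence's pointer stands between its two marks, never driving the plate to the end of its travel. Keep that steady push for three seconds, still and with the lid on, and finish while holding it there so that a colleague can drive the lid screws; do not knock the other things on the bench about.

Things in the scene. Friction and masses are not known exactly. Their poses are not given: they have to be found in the camera images.
- box: Open-topped plywood box, 110 (x) x 64 (y) x 44 (z) mm, walls and floor 6 mm, about 0.35 kg, loose, upright on the table. Origin: centre of its underside; z up, x along its length. The two short ends (x = +-55 mm) are alike; either may face the fence. Mouth 98 x 52 mm inside. Can be gripped across its 64 mm width, lid on or off.
- lid: Loose plywood lid, about 0.12 kg, lip down on the table. Origin: centre of the underside of its lip; z up, x along its length. Lip 94 x 48 mm, 8 mm deep (lower 4 mm stepped in to 86 x 40), then a panel 108 x 62 x 6 mm (z 8 to 14). Either way round, the lip drops into the box's mouth with 2 mm play per side; seated, its origin is 36 mm above the box's. Corner dots: screw holes.
- lid_bar (a point): middle of the lid's wooden grip bar, which runs 60 mm along the lid's x, is 16 mm wide (y) and 18 mm high (lid z 14 to 32 mm); this point is 23 mm above the lid's origin. With the lid seated the bar's top is 68 mm above the table.
- jig: Sprung press fence, fixed to the table: a wooden plate 130 mm wide (z 6 to 44 mm) on two spring rods before a wooden block. Origin: at table level under the centre of the plate's face at rest; x is the pressing direction (into the plate), y along the plate, z up. Block and base: x 50 to 125 mm, y +-75 mm, 46 mm high; rods end at x = 142 mm.
- jig_marks (a point): point midway between the two upright dark marks, at their tops (54 mm high), on the scale bar at the fence's +y end (bar: jig x -5 to 90, y 80 to 102 mm, 44 mm high). The plate's steel pointer reaches over the bar; it is level with the near mark at 15 mm of plate travel and with the far one at 25 mm.
- plate (a joint): travel of the sprung fence plate along the jig's +x, in m: 0 at rest, 0.020 midway between the marks, 0.035 the end of its travel. Springs 600 N/m, no preload: the push is 9 N at the near mark, 12 N midway, 15 N at the far mark.
- plate_face (a point): centre of the fence plate's face, 25 mm above the table; moves with the plate.
- cork_block: bystander: cork sanding block 60 x 100 x 28 mm; origin under its centre
- tape_measure: bystander: black tape measure 62 x 34 x 58 mm; origin under its centre
- screwdriver: bystander: screwdriver lying flat
- screw_tin: bystander: steel tin, 68 mm across, 60 mm high; origin under its centre
- glue_bottle: bystander: white glue bottle, 60 mm across, 160 mm high; origin under its centre
- hammer: bystander: hammer lying flat
- wrench: bystander: wrench lying flat
Not all that is in view belongs to the job. What is shaped like the lid but purple or yellow is not meant. What is shaped like the box but green is not meant.

How it is judged:
By the outcome, as a careful person would: the job done as asked, in the order asked, and still so for the second after the job is handed in, while the arm keeps its last pose, push and grip.
It also fails if it takes over 72 s, if anything falls off the work surface, if the arm or the gripper's body presses on something with over 40 N, if the wrist force passes 120 N, or if a joint passes its speed limit or range.

## Working session

There is one attempt and no reset: what is moved stays moved. The work goes in short steps, Python scripts to look and compute and a tool call to move; the robot and the scene stay as the last step left them, time stands still between calls to the robot, and variables do not carry over. Pictures are saved under pics/ and viewed, at most 10 in all, crops included, and the job is handed in when it is done.

Besides the shell and the picture viewer there is one more tool, called after "Request:" by a JSON object that holds its "api" and its "payload". carry_out: Moves the arm, as the interface text tells. Its arguments: {"type":"object","properties":{"deltas":{"type":"array"}},"required":["deltas"]}

```bash
mkdir -p pics; ls
cat > h.py <<'E'
import numpy as np, cv2
from cell import ctrl
def snap(n,f):
    c=ctrl.calibration(n); im=ctrl.get_image(n); cv2.imwrite(f'pics/{f}.png',im[:,:,::-1]); np.save(f'pics/{f}.npy',np.array([c['mtx'].__array__() if hasattr(c['mtx'],'__array__') else c['mtx'],c['R'],[list(c['t'])]*3],float)); np.save(f'pics/{f}_d.npy',np.array(c['distortion'],float)); return im
def cal(f):
    a=np.load(f'pics/{f}.npy'); return a[0],a[1],a[2][0],np.load(f'pics/{f}_d.npy')
def ray(f,px,z):
    K,R,t,d=cal(f); u=cv2.undistortPoints(np.array(px,float).reshape(-1,1,2),K,d).reshape(-1,2)
    D=np.c_[u,np.ones(len(u))]@R; C=-R.T@t
    return C+D*((np.asarray(z)-C[2])/D[:,2])[:,None]
def proj(f,X):
    K,R,t,d=cal(f); return cv2.projectPoints(np.array(X,float).reshape(-1,1,3),cv2.Rodrigues(R)[0],t,K,d)[0].reshape(-1,2)
E
python3 - <<'E'
from h import *
for n in('scene','side','wrist'): snap(n,n+'0'); print(n,-cal(n+'0')[1].T@cal(n+'0')[2])
s=ctrl.read_state(); print(s); print(ctrl.grip_depth)
a=cv2.imread('pics/scene0.png');cv2.imwrite('pics/scene0b.png',cv2.resize(a,(800,500)))
a=cv2.imread('pics/side0.png');cv2.imwrite('pics/side0b.png',cv2.resize(a,(800,500)))
E
```

```text
pics
scene [1109.67777208  922.16130685 1071.01778917]
side [ 254.8296478  -745.68633115  959.47978615]
wrist [191.12606116 626.11652333 373.33435575]
{'clock': 0.15, 'qpos': array([-1.21385222,  0.62911723,  0.03845601,  1.51814252, -0.02697341,
        0.99629088, -0.01998915]), 'qd': array([ 1.66770321e-03, -2.58556839e-03, -1.00823265e-03, -2.35128322e-03,
       -5.32810082e-05, -1.93878015e-03, -1.50475487e-04]), 'tau': array([ 2.45181080e-03, -5.63797152e+01,  1.22828789e+00, -1.93648106e+01,
        1.12337261e-02,  7.38843723e-03, -4.56068983e-05]), 'eef_pos': array([266.45936487, 592.35570392, 230.60978661]), 'tool_rot': array([-3.14015315e+00,  3.26684412e-05,  2.71886763e+00]), 'force': array([-0.40179271, -0.2372926 , -0.44040819]), 'torque': array([-0.04888555, -0.00268072,  0.00160586]), 'gripper_force': 0.0, 'width': 85.28428337933396}
18.700000000000003
```

View pics/scene0b.png

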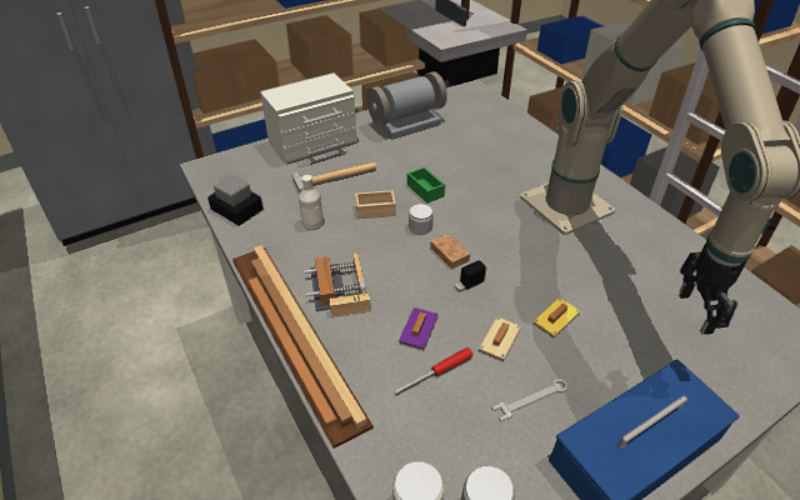

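View pics/side0b.png

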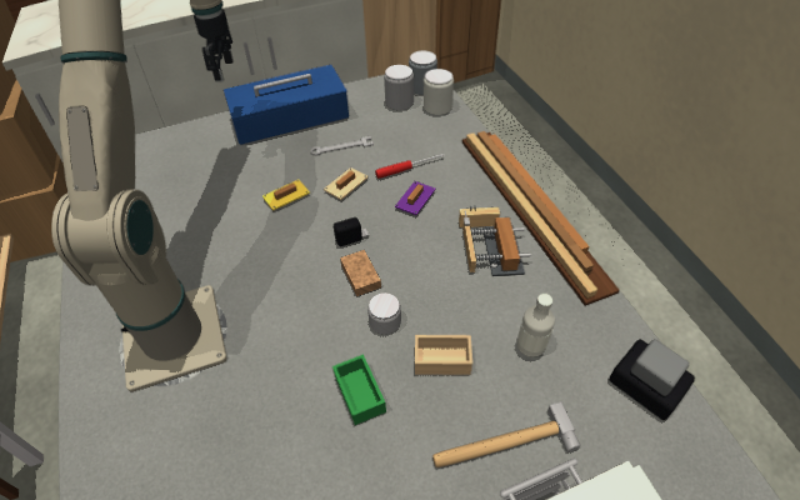

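In scene0b, the lid candidates are purple (419,328), plywood (499,338) and yellow (556,317); I choose plywood. The box candidates are plywood (376,204) and green (426,184); I choose plywood. The fence is at (340,282). I'll check the choice in a close crop.

Run:
```python
import cv2,numpy as np
a=cv2.imread('pics/scene0.png');b=cv2.imread('pics/side0.png')
def c(im,x,y): return cv2.resize(im[y:y+75,x:x+100],(400,300),interpolation=cv2.INTER_CUBIC)
o=np.vstack([np.hstack([c(a,345,235),c(a,235,190)]),np.hstack([c(b,310,255),c(b,345,150)])])
cv2.imwrite('pics/crop1.png',o)
```

```text
(no output)
```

View pics/crop1.png

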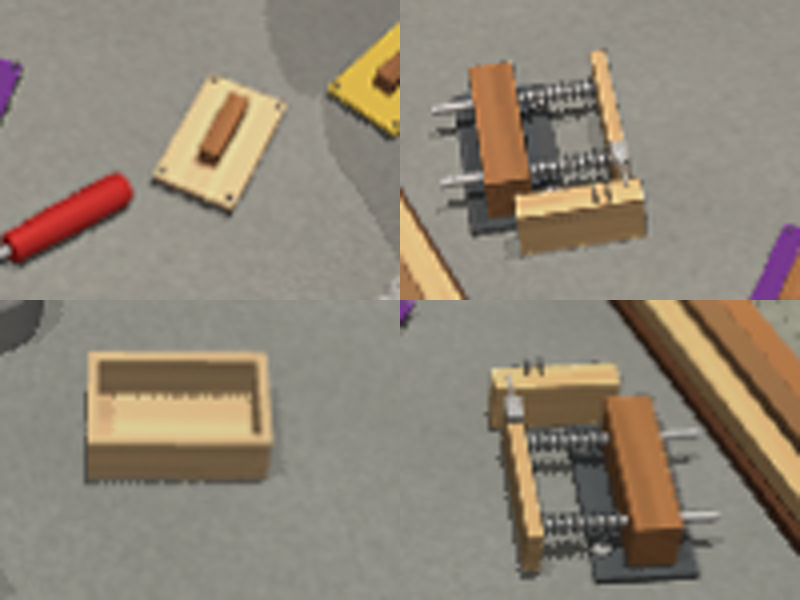

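The crop confirms the choice: the plywood lid with its bar is at crop (220,143), and the plywood box is at (180,415). The fence plate faces the robot, with its scale bar and marks in scene crop (600,195). Next I fit the poses.

```bash
cat >> h.py <<'E'
from scipy.optimize import least_squares
def T(p,L):
    c,s=np.cos(p[2]),np.sin(p[2]); L=np.array(L,float)
    return np.c_[p[0]+c*L[:,0]-s*L[:,1],p[1]+s*L[:,0]+c*L[:,1],L[:,2]]
def fit(obs,p0):
    r=least_squares(lambda p:np.concatenate([(proj(f,T(p,L))-np.array(x,float)).ravel() for f,x,L in obs]),p0,x_scale=[100,100,1],loss='soft_l1')
    print(r.x[:2].round(1),np.degrees(r.x[2]).round(1),'rms',np.sqrt(np.mean(r.fun**2)).round(2)); print(r.fun.round(1)); return r.x
E
python3 - <<'E'
from h import *
def C(p,ox,oy): p=np.array(p,float); return np.c_[(p[:,0]+.5)/4-.5+ox,(p[:,1]+.5)/4-.5+oy]
lid=C([(210,76),(286,102),(231,211),(152,181)],345,235)
print(ray('scene0',lid,14).round(1))
lc=[(54,31,14),(54,-31,14),(-54,-31,14),(-54,31,14)]
w=ray('scene0',lid,14)
e=w[0]-w[3]; fit([('scene0',lid,lc)],[*w[:,:2].mean(0),np.arctan2(e[1],e[0])])
bx=C([(89,53),(269,53),(270,143),(88,143)],310,255); w=ray('side0',bx,44);print(w.round(1))
e=w[1]-w[0]; fit([('side0',bx,[(-55,32,44),(55,32,44),(55,-32,44),(-55,-32,44)])],[*w[:,:2].mean(0),np.arctan2(e[1],e[0])])
sc=C([(245,180),(117,199),(201,192),(208,189),(113,63),(70,66)],235,190)
sd=C([(491,71),(617,65),(617,85),(206,100),(253,97),(283,227),(235,235)],345,150); sd[:3]=C([(91,71),(217,65),(220,85)],345,150)
print(ray('scene0',sc,[44,44,54,54,46,46]).round(1));print(ray('side0',sd,[44]*3+[46]*4).round(1))
E
```

```text
[[457.3 257.1  14. ]
 [423.8 306.2  14. ]
 [519.5 364.4  14. ]
 [552.  314.6  14. ]]
[488.3 310.7] -148.6 rms 0.5
[-0.5 -0.1  0.   0.9  0.5  0.  -0.1 -0.8]
[[ 472.6 -211.9   44. ]
 [ 575.7 -254.3   44. ]
 [ 548.5 -311.3   44. ]
 [ 448.1 -270.    44. ]]
[ 511.2 -261.8] -22.9 rms 0.35
[-0.  -0.3 -0.6 -0.   0.6  0.4 -0.  -0. ]
[[ 694.1   61.3   44. ]
 [ 785.5   30.5   44. ]
 [ 731.9   64.    54. ]
 [ 726.1   64.    54. ]
 [ 726.4 -102.6   46. ]
 [ 757.6 -116.7   46. ]]
[[ 706.1   74.6   44. ]
 [ 797.1   44.1   44. ]
 [ 788.9   24.3   44. ]
 [ 770.7   12.7   46. ]
 [ 804.5    2.2   46. ]
 [ 762.  -117.1   46. ]
 [ 727.6 -110.7   46. ]]
```

Run:
```python
from h import *
def C(p,ox,oy): p=np.array(p,float); return np.c_[(p[:,0]+.5)/4-.5+ox,(p[:,1]+.5)/4-.5+oy]
sc=C([(245,180),(117,199),(207,50)],235,190); sd=C([(91,71),(217,65),(220,85),(124,240)],345,150)
fit([('scene0',sc,[(-5,80,44),(90,80,44),(0,-65,44)]),('side0',sd,[(-5,102,44),(90,102,44),(90,80,44),(0,-65,44)])],[680,-30,-.32])
print(ray('scene0',C([(204,182),(194,184)],235,190),54),ray('side0',C([(125,60),(141,59)],345,150),54))
# bystanders (800x500 side pixels/1.25)
for n,p,z in [('cork',(362,272),28),('tape',(348,232),58),('tin',(384,302),60),('glue',(533,345),40),('drvtip',(442,156),5),('drvhandle',(380,173),15),('hammerhead',(565,425),10),('hammertail',(436,460),10),('purple',(415,198),14),('yellow',(286,194),14),('green',(359,388),40)]:
    print(n,ray('side0',np.array([p])/1.25,z).round(0)[0])
```

```text
[676.4 -20.6] -19.3 rms 0.82
[-1.9 -0.5 -1.5 -0.9 -0.6 -0.1 -0.6 -0.5 -0.9 -0.2 -0.5 -0.1 -0.6 -0.5]
[[725.43609177  56.17890008  54.        ]
 [732.77714637  54.25072704  54.        ]] [[729.77857663  66.54091898  54.        ]
 [741.36291545  62.9231546   54.        ]]
cork [430.  -8.  28.]
tape [432.  93.  58.]
tin [ 440. -125.   60.]
glue [ 679. -320.   40.]
drvtip [772. 318.   5.]
drvhandle [585. 306.  15.]
hammerhead [ 662. -479.   10.]
hammertail [ 417. -447.   10.]
purple [635. 181.  14.]
yellow [332. 325.  14.]
green [ 333. -278.   40.]
```

```bash
cat >> h.py <<'E'
from scipy.spatial.transform import Rotation as Ro
def plan(x,y,z,yaw):
    s=ctrl.read_state(); A=Ro.from_euler('xyz',s['tool_rot']); B=Ro.from_euler('xyz',[180,0,yaw],degrees=True)
    print('t',round(float(s['clock']),2),'pos',s['eef_pos'].round(1),'rot',np.degrees(s['tool_rot']).round(2),'F',s['force'].round(1),'w',round(float(s['width']),1),'gf',round(float(s['gripper_force']),1))
    print('turn deg',np.degrees((A.inv()*B).as_rotvec()).round(2) if 0 else (A.inv()*B).as_rotvec(degrees=True).round(2),'then shift mm',B.inv().apply(np.array([x,y,z])-s['eef_pos']).round(1))
E
python3 -c "
from h import *
plan(488,311,150,211.4)
c=cal('wrist0');print(c[1][2])"
```

```text
t 0.15 pos [266.5 592.4 230.6] rot [-179.92    0.    155.78] F [-0.4 -0.2 -0.4] w 85.3 gf 0.0
turn deg [-8.000e-02 -4.000e-02 -5.562e+01] then shift mm [ -42.5 -355.6   80.6]
[ 0.29068689 -0.13284334 -0.94755147]
```

Request:
{"api": "carry_out", "payload": {"deltas": [0,0,-9.27,0,0,0.01,-1,0,0,-9.27,0,0,0.01,-1,0,0,-9.27,0,0,0.01,-1,0,0,-9.27,0,0,0.01,-1,0,0,-9.27,0,0,0.01,-1,0,0,-9.27,0,0,0.01,-1,0,0,0,-0.007,-0.059,0.0035,-1,0,0,0,-0.007,-0.059,0.0035,-1,0,0,0,-0.007,-0.059,0.0035,-1,0,0,0,-0.007,-0.059,0.0035,-1,0,0,0,-0.007,-0.059,0.0035,-1,0,0,0,-0.007,-0.059,0.0035,-1]}}

```text
clock: 1.65
eef_pos: [488.0, 310.8, 150.1]
tool_rot: [3.142, -0.0, -2.594]
force: [0.2, 0.2, -0.0]
width: 85.2
gripper_force: 0.0
```

```bash
python3 -c "
from h import *
snap('wrist','w1');plan(488,311,150,211.4)
a=cv2.imread('pics/w1.png')
P=proj('w1',T([488.3,310.7,np.radians(-148.6)],[(54,31,14),(54,-31,14),(-54,-31,14),(-54,31,14),(30,8,32),(-30,-8,32)]));print(P.round(1))
for p in P: cv2.circle(a,(int(p[0]),int(p[1])),3,(0,0,255),1)
cv2.imwrite('pics/w1b.png',a)"
```

```text
t 1.7 pos [494.6 300.2 149.3] rot [-1.795e+02 -8.000e-02 -1.493e+02] F [ 4.4 -7.1 -1.6] w 85.6 gf 0.0
turn deg [-0.5  -0.08 -0.7 ] then shift mm [ 0.1 12.6 -0.7]
[[288.  144.5]
 [351.2 144.4]
 [347.7 244.1]
 [291.6 244.1]
 [311.1 172.2]
 [327.5 230.6]]
```

View pics/w1b.png

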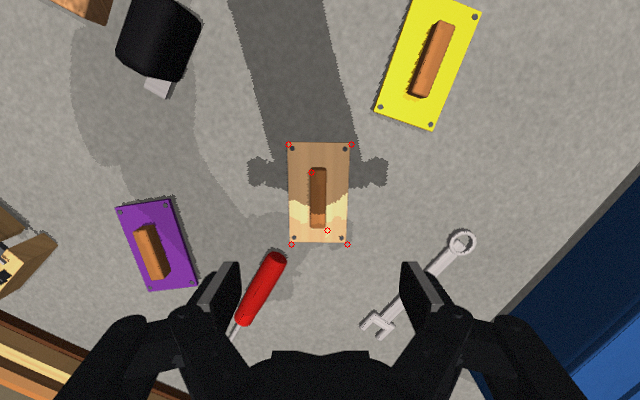

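The wrist view shows the plywood lid at (319,194), with the projected panel corners on the true ones to about 1 px. I descend onto its bar.

Request:
{"api": "carry_out", "payload": {"deltas": [0,0,0,0,0,0,-1,0,0,0,0,0,0.03,-1,0,0,0,0,0,0.03,-1,0,0,0,0,0,0.03,-1,0,0,0,0,0,0.023,-1,0,0,0,0,0,0.013,-0.5,0,0,0,0,0,0.007,0,0,0,0,0,0,0,0.3]}}

```text
clock: 2.7
eef_pos: [486.8, 313.0, 17.4]
tool_rot: [3.141, 0.0, -2.593]
force: [-0.0, -0.5, 0.6]
width: 32.6
gripper_force: 0.0
```

```bash
python3 -c "
from h import *
plan(488.3,310.7,17,211.4)"
```

```text
t 2.7 pos [486.8 313.   17.4] rot [ 179.99    0.   -148.57] F [-0.  -0.5  0.6] w 32.6 gf 0.0
turn deg [0.01 0.   0.03] then shift mm [-0.1 -2.7  0.4]
```

Request:
{"api": "carry_out", "payload": {"deltas": [0,0,0,0,-0.0025,0,0.3,0,0,0,0,0,0,1,0,0,0,0,0,0,1,0,0,0,0,0,0,1,0,0,0,0,0,0,1,0,0,0,0,0,0,1]}}

```text
clock: 3.45
eef_pos: [489.0, 310.2, 18.3]
tool_rot: [-3.141, 0.001, -2.594]
force: [0.3, -2.1, 5.5]
width: 14.0
gripper_force: 61.1
```

```bash
python3 -c "
from h import *
plan(511.2,-261.8,160,157.1)"
```

```text
t 3.45 pos [489.  310.2  18.3] rot [-1.7997e+02  8.0000e-02 -1.4864e+02] F [ 0.3 -2.1  5.5] w 14.0 gf 61.1
turn deg [1.000e-02 9.000e-02 5.426e+01] then shift mm [-243.  -518.3 -141.7]
```

Request:
{"api": "carry_out", "payload": {"deltas": [0,0,0,0,0,-0.02,1,0,0,9.05,0,0,-0.02,1,0,0,9.05,0,0,-0.02,1,0,0,9.05,0,0,-0.02,1,0,0,9.05,0,0,-0.02,1,0,0,9.05,0,0,-0.02,1,0,0,9.05,0,0,-0.02,1,0,0,0,-0.0085,-0.0181,0,1,0,0,0,-0.0149,-0.0317,0,1,0,0,0,-0.0191,-0.0407,0,1,0,0,0,-0.0212,-0.0453,0,1,0,0,0,-0.0212,-0.0453,0,1]}}

```text
clock: 4.95
eef_pos: [494.7, 107.1, 156.3]
tool_rot: [-3.14, -0.001, 2.744]
force: [1.2, -0.9, -1.9]
width: 14.1
gripper_force: 60.1
```

Request:
{"api": "carry_out", "payload": {"deltas": [0,0,0,-0.0212,-0.0453,0,1,0,0,0,-0.0212,-0.0453,0,1,0,0,0,-0.0212,-0.0453,0,1,0,0,0,-0.0212,-0.0453,0,1,0,0,0,-0.0212,-0.0453,0,1,0,0,0,-0.0191,-0.0407,0,1,0,0,0,-0.0149,-0.0317,0,1,0,0,0,-0.0106,-0.0226,0,1,0,0,0,-0.0072,-0.0154,0,1,0,0,0,0,0,0,1,0,0,0,0,0,0,1,0,0,0,0,0,0,1]}}

```text
clock: 6.45
eef_pos: [510.3, -259.7, 157.2]
tool_rot: [3.141, -0.001, 2.744]
force: [0.5, 0.2, -1.5]
width: 14.7
gripper_force: 60.1
```

```bash
python3 -c "
from h import *
snap('wrist','w2');plan(511.2,-261.8,100,157.1);snap('side','s2')
a=cv2.imread('pics/w2.png')
P=proj('w2',T([511.2,-261.8,np.radians(157.1)],[(55,32,44),(55,-32,44),(-55,-32,44),(-55,32,44)]));print(P.round(1))
for p in P: cv2.circle(a,(int(p[0]),int(p[1])),3,(0,0,255),1)
b=cv2.imread('pics/s2.png')[190:340,270:470]
cv2.imwrite('pics/w2b.png',np.vstack([cv2.resize(a[:, :],(480,300)),cv2.resize(b,(480,300))]))"
```

```text
t 6.5 pos [ 510.4 -259.9  157.3] rot [ 1.7997e+02 -2.0000e-02  1.5722e+02] F [ 0.4  0.1 -1. ] w 14.5 gf 60.1
turn deg [ 0.03 -0.02  0.12] then shift mm [-1.4 -1.4 57.3]
[[283.2 147.4]
 [354.  147.5]
 [349.6 256. ]
 [287.4 255.9]]
```

View pics/w2b.png

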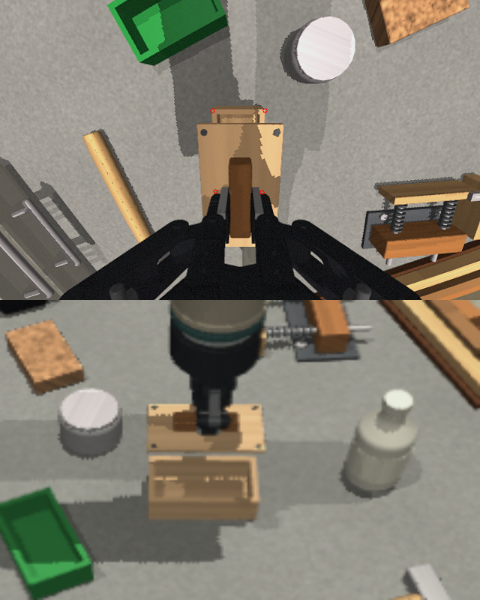

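The wrist view shows the lid held level with its far corners at about (264,167) and (379,167), and the box rim behind it near (283,145). I take a zoomed crop for the fine offset.

```bash
python3 -c "
import cv2
a=cv2.imread('pics/w2.png')[125:205,245:405];cv2.imwrite('pics/w2c.png',cv2.resize(a,None,fx=5,fy=5,interpolation=cv2.INTER_CUBIC))"
```

```text
(no output)
```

View pics/w2c.png

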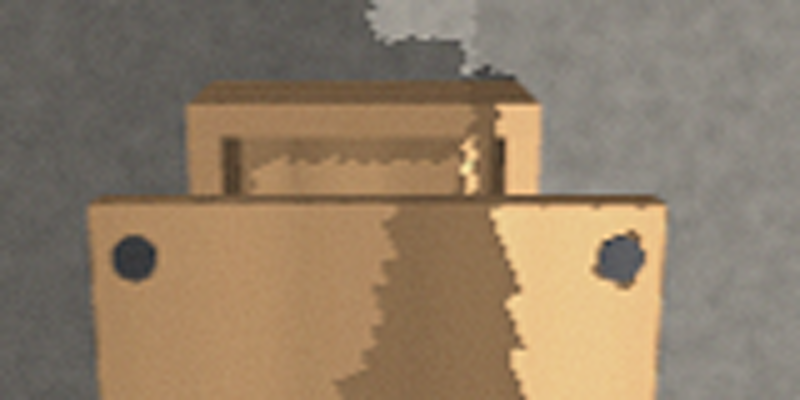

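```bash
python3 -c "
from h import *
def C(p): p=np.array(p,float); return np.c_[(p[:,0]+.5)/5-.5+245,(p[:,1]+.5)/5-.5+125]
tcp=np.array([510.4,-259.9]);c,s=np.cos(np.radians(157.2)),np.sin(np.radians(157.2));M=np.array([[c,s],[s,-c]])
for n,p,z in (('box',[(188,104),(540,104)],44),('lid',[(92,206),(665,206)],153)):
  w=ray('w2',C(p),z)[:,:2];l=(w-tcp)@M.T;print(n,w.round(1),'tool xy',l.round(1),np.linalg.norm(w[0]-w[1]).round(1),'ang',np.degrees(np.arctan2(*(l[1]-l[0])[::1])).round(1))
s=ctrl.read_state();print(s['eef_pos'],s['tool_rot'])
"
```

```text
box [[ 446.1 -270. ]
 [ 470.8 -211.4]] tool xy [[ 55.3 -34.2]
 [ 55.3  29.4]] 63.5 ang 0.0
lid [[ 446.7 -266.1]
 [ 470.3 -210. ]] tool xy [[ 56.3 -30.4]
 [ 56.3  30.4]] 60.8 ang 0.0
[ 510.41852012 -260.17875328  157.3358959 ] [ 3.14124520e+00 -1.80343931e-04  2.74365459e+00]
```

Request:
{"api": "carry_out", "payload": {"deltas": [0,0,0,-0.002,-0.0022,0.02,1,0,0,0,0,0,0.03,1,0,0,0,0,0,0.025,1,0,0,0,0,0,0.014,1,0,0,0,0,0,0,1,0,0,0,0,0,0,1]}}

```text
clock: 7.3
eef_pos: [511.9, -264.3, 69.1]
tool_rot: [-3.142, 0.002, 2.742]
force: [0.3, -0.1, -1.1]
width: 14.2
gripper_force: 60.1
```

```bash
python3 -c "
from h import *
plan(510.4,-259.9,54,157.2);snap('wrist','w3')
s=ctrl.read_state()['eef_pos'];c,q=np.cos(np.radians(157.2)),np.sin(np.radians(157.2));print(np.array([[c,q],[q,-c]])@(s[:2]-[510.4,-259.9]))
a=cv2.imread('pics/w3.png')[110:210,245:405];cv2.imwrite('pics/w3c.png',cv2.resize(a,None,fx=5,fy=5,interpolation=cv2.INTER_CUBIC))"
```

```text
t 7.3 pos [ 511.9 -264.3   69.1] rot [-1.800e+02  9.000e-02  1.571e+02] F [ 0.3 -0.1 -1.1] w 14.2 gf 60.1
turn deg [-0.    0.09 -0.1 ] then shift mm [ 3.1  3.5 15.1]
[-3.16980535 -3.51137516]
```

View pics/w3c.png

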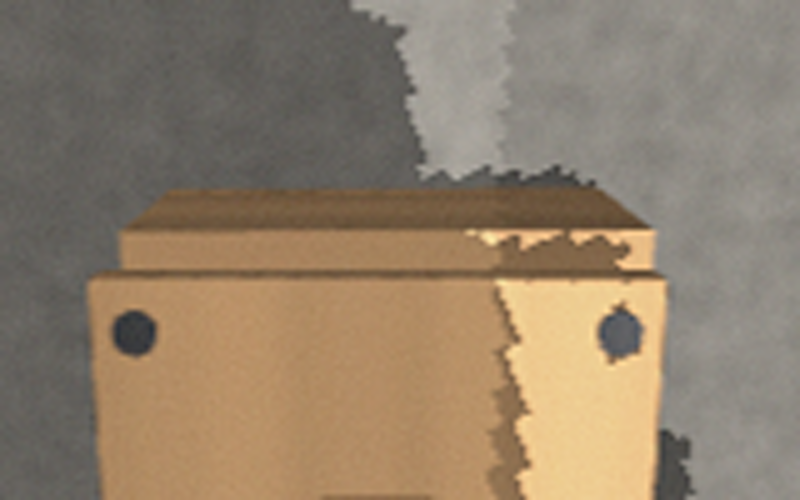

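```bash
python3 -c "
from h import *
def C(p): p=np.array(p,float); return np.c_[(p[:,0]+.5)/5-.5+245,(p[:,1]+.5)/5-.5+110]
tcp=np.array([511.9,-264.3]);c,s=np.cos(np.radians(157.1)),np.sin(np.radians(157.1));M=np.array([[c,s],[s,-c]])
for n,p,z in (('box',[(121,230),(655,230)],44),('lid',[(91,279),(664,279)],64.8),('lid',[(91,279),(664,279)],62)):
  w=ray('w3',C(p),z)[:,:2];l=(w-tcp)@M.T;print(n,'tool xy',l.round(1),np.linalg.norm(w[0]-w[1]).round(1))
"
```

```text
box tool xy [[ 58.6 -30.9]
 [ 58.6  33. ]] 63.9
lid tool xy [[ 56.4 -30.6]
 [ 56.4  30.2]] 60.8
lid tool xy [[ 55.9 -31.2]
 [ 55.9  30.7]] 61.9
```

Request:
{"api": "carry_out", "payload": {"deltas": [0,0,0,0.0013,0.0012,0,1,0,0,0,0,0,0.002,1,0,0,0,0,0,0.002,1,0,0,0,0,0,0.002,1,0,0,0,0,0,0.002,1,0,0,0,0,0,0,1]}}

```text
clock: 8.1
eef_pos: [510.3, -262.4, 60.0]
tool_rot: [3.142, -0.001, 2.742]
force: [-0.5, 1.2, -1.1]
width: 14.2
gripper_force: 60.1
```

```bash
python3 -c "
from h import *
plan(510.4,-259.9,54,157.1);print(ctrl.read_state()['torque'])"
```

```text
t 8.1 pos [ 510.3 -262.4   60. ] rot [ 1.8000e+02 -3.0000e-02  1.5709e+02] F [-0.5  1.2 -1.1] w 14.2 gf 60.1
turn deg [ 0.   -0.03 -0.01] then shift mm [0.9 2.3 6. ]
[-0.01417293  0.01568013  0.02955119]
```

Request:
{"api": "carry_out", "payload": {"deltas": [0,0,0,0,0,0.002,1,0,0,0,0,0,0.002,1,0,0,0,0,0,0.002,1,0,0,0,0,0,0,1]}}

```text
clock: 8.6
eef_pos: [510.4, -262.5, 54.3]
tool_rot: [-3.142, 0.0, 2.742]
force: [-0.7, 0.6, -0.6]
width: 14.4
gripper_force: 60.3
```

Request:
{"api": "carry_out", "payload": {"deltas": [0,0,0,0,0,0.0015,1,0,0,0,0,0,0.0015,1,0,0,0,0,0,0,1]}}

```text
clock: 8.98
eef_pos: [510.4, -262.5, 54.2]
tool_rot: [-3.142, 0.001, 2.742]
force: [-5.9, 2.1, 23.9]
width: 14.6
gripper_force: 63.4
```

Request:
{"api": "carry_out", "payload": {"deltas": [0,0,0,0,0,0.0012,1,0,0,0,0,0,0,1,0,0,0,0,0,0,1]}}

```text
clock: 9.35
eef_pos: [510.5, -262.5, 54.2]
tool_rot: [-3.142, 0.001, 2.742]
force: [-7.7, 4.1, 33.5]
width: 14.6
gripper_force: 64.7
```

```bash
python3 -c "
from h import *
plan(510.4,-259.9,54,157.1);snap('side','s4');snap('wrist','w4')
a=cv2.imread('pics/s4.png')[235:325,290:410];b=cv2.imread('pics/w4.png')[100:220,240:400]
cv2.imwrite('pics/s4c.png',np.hstack([cv2.resize(a,(400,300),interpolation=2),cv2.resize(b,(400,300),interpolation=2)]))"
```

```text
t 9.35 pos [ 510.5 -262.5   54.2] rot [-1.7999e+02  6.0000e-02  1.5709e+02] F [-7.7  4.1 33.5] w 14.6 gf 64.7
turn deg [-0.01  0.06 -0.01] then shift mm [1.1 2.3 0.2]
```

View pics/s4c.png

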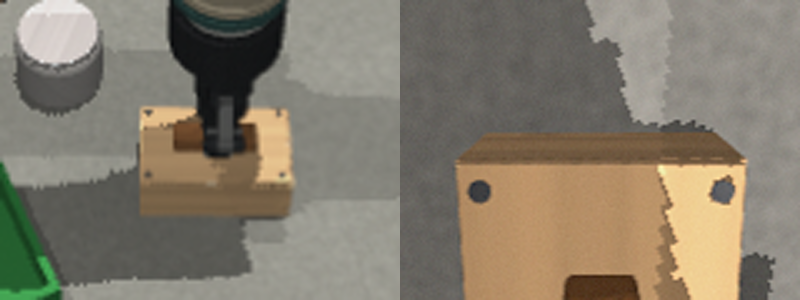

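The side and wrist views show the lid flush and level on the box, with the panel edge at the rim at wrist crop y≈163. It carried 33 N at z 54.2. Now I unload, open, and regrip the box across its width in the same orientation.

Request:
{"api": "carry_out", "payload": {"deltas": [0,0,0,0,0,-0.004,1,0,0,0,0,0,0,-1,0,0,0,0,0,0,-1,0,0,0,0,0,0,-1,0,0,0,0,0,0,-1,0,0,0,0,0,0,-1,0,0,0,0,0,0,-1]}}

```text
clock: 10.32
eef_pos: [510.4, -262.5, 54.0]
tool_rot: [3.142, -0.0, 2.742]
force: [0.2, 0.1, 0.4]
width: 85.4
gripper_force: 0.0
```

```bash
python3 -c "
from h import *
plan(510.4,-262.5,6,157.1)"
```

```text
t 10.32 pos [ 510.4 -262.5   54. ] rot [ 1.8000e+02 -1.0000e-02  1.5709e+02] F [0.2 0.1 0.4] w 85.4 gf 0.0
turn deg [ 0.   -0.01 -0.01] then shift mm [-0. -0. 48.]
```

Request:
{"api": "carry_out", "payload": {"deltas": [0,0,0,0,0,0.01,-1,0,0,0,0,0,0.014,-1,0,0,0,0,0,0.013,-1,0,0,0,0,0,0.008,-1,0,0,0,0,0,0.002,-1,0,0,0,0,0,0,-1,0,0,0,0,0,0,1,0,0,0,0,0,0,1,0,0,0,0,0,0,1,0,0,0,0,0,0,1,0,0,0,0,0,0,1]}}

```text
clock: 11.7
eef_pos: [510.9, -262.6, 7.8]
tool_rot: [3.142, 0.001, 2.742]
force: [-0.8, 1.1, 6.9]
width: 63.1
gripper_force: 68.1
```

```bash
python3 -c "
from h import *
plan(510.4,-262.5,6,157.1); print(ctrl.read_state()['torque'])"
```

```text
t 11.7 pos [ 510.9 -262.6    7.8] rot [1.8000e+02 6.0000e-02 1.5709e+02] F [-0.8  1.1  6.9] w 63.1 gf 68.1
turn deg [ 0.    0.06 -0.01] then shift mm [ 0.5 -0.1  1.8]
[0.11824085 0.13274145 0.05231921]
```

Request:
{"api": "carry_out", "payload": {"deltas": [0,0,0,0,0,-0.01,1,0,0,0,0,0,-0.025,1,0,0,0,0,0,-0.035,1,0,0,0,0,0,-0.035,1,0,0,0,0,0.015,-0.02,1,0,0,0,0,0.025,0,1,0,0,0,0,0.03,0,1,0,0,0,0,0.02,0,1,0,0,0,0,0.01,0,1,0,0,0,0,0,0,1,0,0,0,0,0,0,1,0,0,0,0,0,0,1]}}

```text
clock: 13.2
eef_pos: [548.8, -171.6, 132.0]
tool_rot: [-3.141, -0.0, 2.74]
force: [-1.0, -0.2, -4.2]
width: 63.7
gripper_force: 67.8
```

```bash
python3 -c "
from h import *
snap('wrist','w5');plan(549,-170,130,157.1)
p=[676.4,-20.6,np.radians(-19.3)]
P=proj('w5',T(p,[(0,65,44),(0,-65,44),(-5,80,44),(-5,102,44),(90,80,44)]));print(P.round(1))
a=cv2.imread('pics/w5.png')
for q in P: cv2.circle(a,(int(q[0]),int(q[1])),2,(0,0,255),1)
t=cv2.resize(a[200:400,400:640],(480,400),interpolation=2)
b=cv2.resize(a[60:220,240:400],(320,320),interpolation=2);b=cv2.copyMakeBorder(b,0,80,0,0,0)
cv2.imwrite('pics/w5c.png',np.hstack([t,b]))"
```

```text
t 13.25 pos [ 549.  -171.4  132.1] rot [-1.7997e+02 -1.0000e-02  1.5700e+02] F [ 0.7  0.2 -5.2] w 63.0 gf 67.8
turn deg [-0.03 -0.01 -0.1 ] then shift mm [0.5 1.3 2.1]
[[581.6 264.8]
 [449.8 273.9]
 [597.5 259.1]
 [618.8 257.5]
 [574.1 336.7]]
```

View pics/w5c.png

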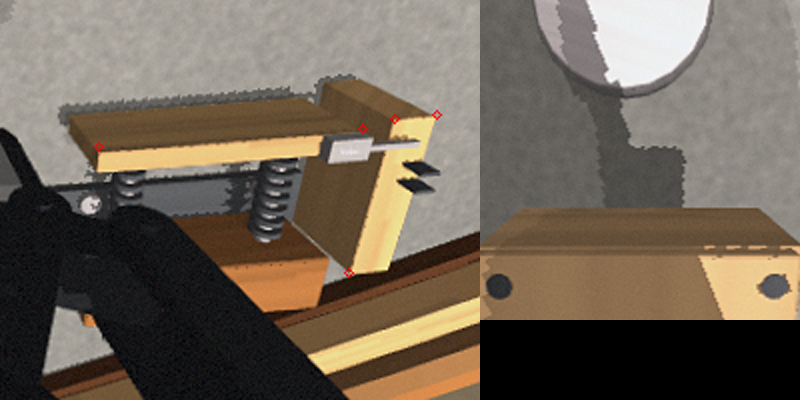

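The wrist view shows the fence clearly: plate face top corner (97,152) in the crop, scale bar corners (391,122), (437,117), (350,270) and (388,270). The lid stays seated on the carried box.

```bash
python3 -c "
from h import *
u=np.array([(97,152),(391,122),(437,117),(350,271),(388,269)],float);px=np.c_[(u[:,0]+.5)/2-.5+400,(u[:,1]+.5)/2-.5+200]
fit([('w5',px,[(0,-65,44),(-5,80,44),(-5,102,44),(90,80,44),(90,102,44)])],[676,-20,-.34])
e=np.array([(97,152),(322,134)],float);w=ray('w5',np.c_[(e[:,0]+.5)/2-.5+400,(e[:,1]+.5)/2-.5+200],44);print(w,np.degrees(np.arctan2(*(w[1]-w[0])[:2])))
# box far end in w5: rim corners crop2 (480,250?) z of panel top
def C(p): p=np.array(p,float); return np.c_[(p[:,0]+.5)/2-.5+240,(p[:,1]+.5)/2-.5+60]
w=ray('w5',C([(2,246),(318,246)]),44+124.3)[:,:2];c,s=np.cos(np.radians(157)),np.sin(np.radians(157));print(((w-[549,-171.4])@np.array([[c,s],[s,-c]]).T).round(1))
"
```

```text
[677.3 -22.1] -18.4 rms 0.85
[ 0.2  0.4  1.1 -1.4 -0.6 -0.9 -0.4  1.5 -0.   0.6]
[[656.31619185 -83.87039015  44.        ]
 [691.38703456  20.76477761  44.        ]] 18.5297411581976
[[ 56.8 -31.6]
 [ 56.8  30.4]]
```

```bash
python3 -c "
from h import *
plan(612.6,0.8,12,161.4)"
```

```text
t 13.25 pos [ 549.  -171.4  132.1] rot [-1.7997e+02 -1.0000e-02  1.5700e+02] F [ 0.7  0.2 -5.2] w 63.0 gf 67.8
turn deg [-0.03 -0.01 -4.4 ] then shift mm [ -5.4 183.5 120.1]
```

Request:
{"api": "carry_out", "payload": {"deltas": [0,0,-4.4,0,0,0,1,0,0,0,-0.0004,0.0135,0,1,0,0,0,-0.0008,0.03,0,1,0,0,0,-0.001,0.035,0,1,0,0,0,-0.001,0.035,0,1,0,0,0,-0.001,0.035,0,1,0,0,0,-0.0008,0.025,0,1,0,0,0,-0.0004,0.01,0,1,0,0,0,0,0,0.01,1,0,0,0,0,0,0.02,1,0,0,0,0,0,0.02,1,0,0,0,0,0,0.01,1]}}

```text
clock: 14.75
eef_pos: [611.2, -0.0, 70.4]
tool_rot: [-3.139, -0.003, 2.816]
force: [-0.5, -0.5, -4.8]
width: 63.2
gripper_force: 67.6
```

Request:
{"api": "carry_out", "payload": {"deltas": [0,0,0,0,0,0.01,1,0,0,0,0,0,0.02,1,0,0,0,0,0,0.015,1,0,0,0,0,0,0.01,1,0,0,0,0,0,0,1,0,0,0,0,0,0,1]}}

```text
clock: 15.5
eef_pos: [613.2, 2.0, 17.4]
tool_rot: [3.141, 0.001, 2.819]
force: [-0.8, 0.5, -3.9]
width: 63.0
gripper_force: 67.6
```

```bash
python3 -c "
from h import *
plan(612.6,0.8,8,161.4)"
```

```text
t 15.5 pos [613.2   2.   17.4] rot [1.7998e+02 5.0000e-02 1.6150e+02] F [-0.8  0.5 -3.9] w 63.0 gf 67.6
turn deg [0.02 0.05 0.1 ] then shift mm [ 0.2 -1.3  9.4]
```

Request:
{"api": "carry_out", "payload": {"deltas": [0,0,0,0,-0.0013,0.005,1,0,0,0,0,0,0.003,1,0,0,0,0,0,0.0015,1,0,0,0,0,0,0,1,0,0,0,0,0,0,1]}}

```text
clock: 16.12
eef_pos: [612.2, 0.6, 7.9]
tool_rot: [-3.141, -0.0, 2.819]
force: [-2.7, -0.7, 0.1]
width: 63.3
gripper_force: 67.9
```

Request:
{"api": "carry_out", "payload": {"deltas": [0,0,0,-0.002,0,0.0003,1,0,0,0,-0.005,0,0,1,0,0,0,-0.005,0,0,1,0,0,0,-0.004,0,0,1,0,0,0,-0.003,0,0,1,0,0,0,-0.003,0,0,1,0,0,0,-0.003,0,0,1,0,0,0,0,0,0,1,0,0,0,0,0,0,1]}}

```text
clock: 17.25
eef_pos: [633.2, -5.7, 7.9]
tool_rot: [-3.141, -0.006, 2.819]
force: [-10.2, 3.3, 10.9]
width: 63.2
gripper_force: 69.7
```

```bash
cat >> h.py <<'E'
def jx():
    s=ctrl.read_state(); a=np.radians(-18.6); R=np.array([[np.cos(a),np.sin(a)],[-np.sin(a),np.cos(a)]])
    print('TCP jig xy',(R@(s['eef_pos'][:2]-[677,-21.5])).round(1),'z',s['eef_pos'][2].round(1),'F jig',(R@s['force'][:2]).round(1),s['force'][2].round(1),'torque',s['torque'].round(2),np.degrees(s['tool_rot']).round(2),s['clock'])
E
python3 -c "
from h import *
jx()"
```

```text
TCP jig xy [-46.5   1.1] z 7.9 F jig [-10.8  -0.2] 10.9 torque [ 0.52  1.6  -0.08] [-179.99   -0.34  161.52] 17.25
```

Request:
{"api": "carry_out", "payload": {"deltas": [0,0,0,-0.003,0,-0.0008,1,0,0,0,-0.003,0,0,1,0,0,0,-0.003,0,0,1,0,0,0,-0.002,0,0,1,0,0,0,-0.002,0,0,1,0,0,0,0,0,0,1,0,0,0,0,0,0,1]}}

```text
clock: 18.12
eef_pos: [642.0, -8.6, 8.1]
tool_rot: [-3.14, -0.013, 2.819]
force: [-16.4, 4.4, 13.4]
width: 63.3
gripper_force: 70.1
```

```bash
python3 -c "
from h import *
jx(); snap('side','s6');snap('wrist','w6'); snap('scene','c6')
a=cv2.imread('pics/s6.png')[150:225,345:445];b=cv2.imread('pics/c6.png')[185:260,235:335];w=cv2.imread('pics/w6.png')
r=lambda i:cv2.resize(i,(400,300),interpolation=2)
z=cv2.resize(a[8:38,15:55],(400,300),interpolation=2);z2=cv2.resize(b[38:68,30:70],(400,300),interpolation=2)
cv2.imwrite('pics/s6c.png',np.vstack([np.hstack([r(a),r(b)]),np.hstack([z,z2])]))"
```

```text
TCP jig xy [-37.3   1. ] z 8.1 F jig [-16.9  -1.1] 13.4 torque [ 0.93  2.62 -0.19] [-179.93   -0.75  161.52] 18.125
```

View pics/s6c.png

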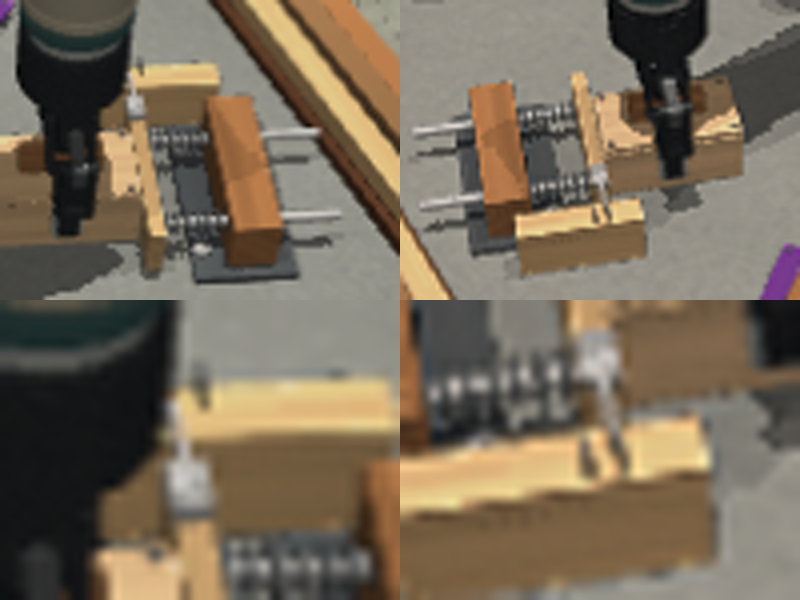

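The pointer stands level with the near mark (scene crop, pointer (612,430) against near mark (620,455)), so travel is about 15 mm. The tool has pitched 0.75°, so I level it, ease the down-load and advance about 5 mm.

Request:
{"api": "carry_out", "payload": {"deltas": [0,-0.4,0,-0.0015,0,-0.0004,1,0,-0.4,0,-0.0015,0,-0.0004,1,0,0,0,-0.001,0,0,1,0,0,0,0,0,0,1,0,0,0,0,0,0,1]}}

```text
clock: 18.9
eef_pos: [642.9, -9.0, 7.9]
tool_rot: [-3.14, -0.005, 2.819]
force: [-19.9, 5.5, 13.2]
width: 63.6
gripper_force: 70.0
```

```bash
python3 -c "
from h import *
jx()"
```

```text
TCP jig xy [-36.3   1. ] z 7.9 F jig [-20.6  -1.1] 13.2 torque [ 1.6   3.47 -0.12] [-179.88   -0.28  161.54] 18.9
```

Request:
{"api": "carry_out", "payload": {"deltas": [0,0,0,0,0,-0.0005,1,0,0,0,0,0,-0.0005,1,0,0,0,0,0,0,1,0,0,0,0,0,0,1]}}

```text
clock: 19.4
eef_pos: [643.6, -9.2, 8.0]
tool_rot: [-3.14, -0.004, 2.819]
force: [-15.8, 4.6, 5.8]
width: 63.3
gripper_force: 68.6
```

```bash
python3 -c "
from h import *
jx()"
```

```text
TCP jig xy [-35.6   1. ] z 8.0 F jig [-16.4  -0.6] 5.8 torque [ 1.4   2.89 -0.2 ] [-179.89   -0.22  161.54] 19.4
```

Request:
{"api": "carry_out", "payload": {"deltas": [0,-0.1,0,-0.001,0,-0.0003,1,0,-0.1,0,-0.001,0,-0.0002,1,0,0,0,-0.001,0,0,1,0,0,0,-0.0005,0,0,1,0,0,0,0,0,0,1,0,0,0,0,0,0,1]}}

```text
clock: 20.15
eef_pos: [645.3, -9.9, 8.0]
tool_rot: [-3.139, -0.003, 2.82]
force: [-18.1, 4.8, 4.6]
width: 62.7
gripper_force: 68.9
```

```bash
python3 -c "
from h import *
jx()"
```

```text
TCP jig xy [-33.7   0.9] z 8.0 F jig [-18.7  -1.2] 4.6 torque [ 1.68  3.44 -0.17] [-179.86   -0.2   161.55] 20.15
```

```bash
python3 -c "
from h import *
snap('scene','c7');jx()
U=8
up=lambda f:cv2.resize(cv2.imread(f'pics/{f}.png'),None,fx=U,fy=U,interpolation=cv2.INTER_CUBIC)
A=up('scene0')
p=[677,-21.5,np.radians(-18.6)]
x0,y0=proj('scene0',T(p,[(0,65,48),(20,65,48)]));print('px/20mm',x0,y0-x0)
p2=proj('scene0',T(p,[(0,-65,40),(20,-65,40)]));print(p2[0],p2[1]-p2[0])
for name,(cx,cy,w,h) in dict(block=(289.5,227,4,4),wide=(289.5,226,5,6),plateend=(286,203,5,4)).items():
  t=A[int((cy-h)*U):int((cy+h)*U),int((cx-w)*U):int((cx+w)*U)]
  for f in('scene0','c6','c7'):
    B=up(f)[int((cy-h-6)*U):int((cy+h+8)*U),int((cx-w-14)*U):int((cx+w+4)*U)]
    r=cv2.matchTemplate(B,t,cv2.TM_CCOEFF_NORMED);_,m,_,l=cv2.minMaxLoc(r);print(name,f,m.round(2),l[0]/U-14,l[1]/U-6)
"
```

```text
TCP jig xy [-33.8   0.9] z 8.0 F jig [-19.7  -0.1] 5.7 torque [ 1.6   3.37 -0.15] [-179.86   -0.2   161.55] 20.2
px/20mm [291.47112873 229.71635441] [-6.5502864  0.9645884]
[285.30535213 202.81450441] [-6.13372438  0.84768079]Traceback (most recent call last):
  File "<string>", line 14, in <module>
    r=cv2.matchTemplate(B,t,cv2.TM_CCOEFF_NORMED);_,m,_,l=cv2.minMaxLoc(r);print(name,f,m.round(2),l[0]/U-14,l[1]/U-6)
                                                                                        ^^^^^^^
AttributeError: 'float' object has no attribute 'round'
```

```bash
cat > m.py <<'E'
from h import *
import sys
U=8
up=lambda f:cv2.resize(cv2.imread(f'pics/{f}.png'),None,fx=U,fy=U,interpolation=cv2.INTER_CUBIC)
A=up('scene0')
for name,(cx,cy,w,h) in dict(block=(289.5,227,4,4),wide=(289.5,226,5,6),plateend=(286,203,5,4),spring=(289.5,225,3,8)).items():
  t=A[int((cy-h)*U):int((cy+h)*U),int((cx-w)*U):int((cx+w)*U)]
  for f in sys.argv[1:]:
    B=up(f)[int((cy-h-6)*U):int((cy+h+8)*U),int((cx-w-14)*U):int((cx+w+4)*U)]
    r=cv2.matchTemplate(B,t,cv2.TM_CCOEFF_NORMED);_,m,_,l=cv2.minMaxLoc(r);print(name,f,round(m,2),l[0]/U-14,l[1]/U-6,'mm',round(-(l[0]/U-14)/.3275,1))
E
python3 m.py scene0 c6 c7
```

```text
block scene0 1.0 0.0 0.0 mm -0.0
block c6 0.84 -5.125 1.125 mm 15.6
block c7 0.86 -6.125 1.25 mm 18.7
wide scene0 1.0 0.0 0.0 mm -0.0
wide c6 0.79 -5.125 0.875 mm 15.6
wide c7 0.79 -6.125 1.125 mm 18.7
plateend scene0 1.0 0.0 0.0 mm -0.0
plateend c6 0.95 -5.0 0.375 mm 15.3
plateend c7 0.96 -6.0 0.625 mm 18.3
spring scene0 1.0 0.0 0.0 mm -0.0
spring c6 0.85 -5.125 1.125 mm 15.6
spring c7 0.83 -6.25 1.375 mm 19.1
```

Kinematics (19.5 mm) and image matching (18.7 mm) agree that the plate is near mid-window. Now I hold still.

Request:
{"api": "carry_out", "payload": {"deltas": [0,0,0,0,0,0,1,0,0,0,0,0,0,1,0,0,0,0,0,0,1,0,0,0,0,0,0,1,0,0,0,0,0,0,1,0,0,0,0,0,0,1,0,0,0,0,0,0,1,0,0,0,0,0,0,1,0,0,0,0,0,0,1,0,0,0,0,0,0,1,0,0,0,0,0,0,1,0,0,0,0,0,0,1]}}

```text
clock: 21.7
eef_pos: [645.3, -9.9, 8.0]
tool_rot: [-3.139, -0.003, 2.82]
force: [-18.7, 5.8, 5.5]
width: 63.2
gripper_force: 68.9
```

Request:
{"api": "carry_out", "payload": {"deltas": [0,0,0,0,0,0,1,0,0,0,0,0,0,1,0,0,0,0,0,0,1,0,0,0,0,0,0,1,0,0,0,0,0,0,1,0,0,0,0,0,0,1,0,0,0,0,0,0,1,0,0,0,0,0,0,1,0,0,0,0,0,0,1,0,0,0,0,0,0,1,0,0,0,0,0,0,1,0,0,0,0,0,0,1]}}

```text
clock: 23.2
eef_pos: [645.3, -9.8, 8.0]
tool_rot: [-3.139, -0.004, 2.82]
force: [-18.4, 6.3, 4.2]
width: 63.2
gripper_force: 68.9
```

Request:
{"api": "carry_out", "payload": {"deltas": [0,0,0,0,0,0,1,0,0,0,0,0,0,1,0,0,0,0,0,0,1,0,0,0,0,0,0,1,0,0,0,0,0,0,1,0,0,0,0,0,0,1]}}

```text
clock: 23.95
eef_pos: [645.3, -9.8, 8.0]
tool_rot: [-3.139, -0.003, 2.82]
force: [-18.9, 6.2, 4.7]
width: 63.4
gripper_force: 68.9
```

```bash
python3 -c "
from h import *
snap('scene','c8');jx()
a,b=[cv2.imread(f'pics/{f}.png').astype(int) for f in('c7','c8')];print('diff',np.abs(a-b)[185:260,235:335].mean())"; python3 m.py c8
```

```text
TCP jig xy [-33.8   0.9] z 8.0 F jig [-19.4  -0.3] 6.0 torque [ 1.68  3.34 -0.21] [-179.86   -0.2   161.55] 24.0
diff 0.5518666666666666
block c8 0.87 -6.125 1.25 mm 18.7
wide c8 0.79 -6.125 1.125 mm 18.7
plateend c8 0.96 -6.0 0.625 mm 18.3
spring c8 0.83 -6.25 1.375 mm 19.1
```

Held still for 3.8 s with the plate in the window and the lid on, so I hand it in.

```bash
python3 -c "
from cell import ctrl
print(ctrl.finish_job())"
```

```text
the job is handed in; nothing more can be done
None
```

The job is handed in: the lid was pressed home with about 33 N, and the arm is still holding the box against the middle of the fence at about 19 mm of plate travel, between the marks, after 3.8 s of steady push.

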